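# Turn the half-folded brass tray on the folding bed with the spatula

### The job

The brass square on the green folding bed has had one edge folded; the next edge must now meet the stop bar. Slide the red-handled spatula under the square from an open side, lift it clear, give it a quarter turn (either way) and set it gently back on the four pads with a plain edge square against the bar, without the gripper ever touching the polished brass. Then lay the spatula back on its plywood rest, handle on the saddle.

Things in the scene. Friction and masses are not known exactly. Their poses are not given: they have to be found in the camera images.
- bed: Fixed folding bed: green base 150 x 150 x 8 mm, origin centre of its underside, z up. Four steel pads 14 x 14 mm at x, y = +-38 mm, flat tops at z = 30 mm; cross-shaped channels between them 62 mm wide, floor at z = 8 mm, open to -x, +y, -y. Dark stop bar along y (150 mm long) on the +x side: face at x = +47 mm, top at z = 50 mm.
- plate: Brass square 90 x 90 x 3 mm, about 0.22 kg, lying on the bed's four pads; origin centre of its underside, z up. The edge at its +x side is folded up (3 mm thick, top 16 mm above the underside, within the 90 mm); the other three are plain. At the start the folded edge faces the stop bar.
- spatula: Loose cranked spatula, 0.18 kg. Origin on the blade's underside at its heel (rear end), x along the blade to its tip, z up. Steel blade x 0 to 92 mm, 36 mm wide, 3 mm thick; upright riser x -4 to 0 mm, 30 mm wide, 50 mm high; straight red handle x -104 to -4 mm, 22 mm wide (y), z 48 to 72 mm, above and behind the blade.
- spatula_grip (a point): Place to grip the spatula's handle from above: middle of its section, 39 mm behind the heel, 60 mm above the blade's underside; same axes as the spatula (fingers close along y).
- spatula_tip (a point): Middle of the blade's front edge, on its underside.
- rest: Fixed spatula rest: plywood board 220 x 80 x 6 mm, origin centre of its underside, z up; a saddle 20 mm (x) x 60 mm (y) stands on it at x = -70 mm, flat top at z = 54 mm. The parked spatula points along +x, heel near x = +20 mm, y = 0, blade flat on the board (z = 6 mm), handle's rear end on the saddle.
- pin_block: Bystander: dark steel block 60 x 120 x 35 mm with three round pin heads on top (41 mm high over all); origin at its underside
- brass_ring: Bystander: loose brass ring, 40 mm across, 8 mm high; origin at its underside
- oilstone: Bystander: grey sharpening stone 120 x 50 x 20 mm; origin at its underside
- brass_blanks: Bystander: bundle of square brass blanks, 80 x 80 x 18 mm; origin at its underside

How it is judged:
By the outcome, as a careful person would: the job done as asked, in the order asked, and still so for the second after the job is handed in, with the robot touching nothing.
It also fails if it takes over 59 s, if anything falls off the work surface, if the arm or the gripper's body presses on something with over 40 N, if the wrist force passes 120 N, or if a joint passes its speed limit or range.

### The arm

A 6-joint arm with a two-finger parallel gripper is mounted at the origin on the work surface. World frame = base frame: x ahead of the robot, y to its left, z up, the work surface at z = 0. Lengths are in m, angles in degrees, forces in N, time in s.
With the tool pointing down it reaches from about 0.325 to 0.875 m from the base axis. Payload 4.4 kg.
Tool frame: the origin (TCP) lies midway between the tips of the shut fingers; the grasp point (between the pads) lies 19 mm behind it (bot.tcp_to_grasp is the distance from the TCP to the grasp point, in m); z points along the fingers, y is the line along which they close (so a half turn about z gives the same grasp; the last joint's range is limited). The gripper opens to 85 mm and grips with 20 to 120 N. Pads are 22 mm wide; open, the fingers measure 114 mm over their backs; the gripper's body (76 mm by 85 mm) begins 54 mm behind the grasp point. The pads swing forward as they close: fully open they stand 13 mm farther back than shut.
Start: joints at [-73.596, 11.837, 88.321, -0, 79.842, -8.623], TCP at [0.243, -0.521, 0.201] pointing down, gripper open.
Joint ranges: [-156.59, 156.59], [-49.26, 127.26], [12.9, 141.05], [-63.56, 243.56], [4.71, 150.69], [-161.64, 161.64]. Speed limits (degrees/s): [159.86, 159.86, 180, 180, 180, 180].

### API

Orientations are given as [roll, pitch, yaw] about the fixed x, y, z axes, in that order (R = Rz(yaw) Ry(pitch) Rx(roll)).
In Python, from bench import bot gives the robot as it stands.
- The arm moves only by the tool move_arm, never from a script. Its argument "series" is a list of rows, each an object with "translation": the shift along the tool's x, y, z in mm, a list of three; "angular": the turn, a rotation vector about the tool's x, y, z in rad, a list of three; "grip": the closure, from -1 (fully open) to 1 (shut). In form: [{"translation": [x, y, z], "angular": [ax, ay, az], "grip": grip}, ...]. A call has 1 to 12 rows; each row is the pose to reach, as a shift and turn from the pose commanded when the call began, along the tool's axes at that moment; what a row does not reach only later rows make up. A row lasts 1/8 s, in which the tool goes at most 62.5 mm and 10.7 degrees, less where a joint would pass 70% of its speed; a pose out of reach is approached as far as the arm can. A call with a gripper value outside its range is refused whole. The fingers move at their own pace and stop on an object; "newtons" is the grip in N (left out, the last holds). Time passes only in rows, so rows that repeat a pose let the fingers close. It gives the time, the measured TCP pose, the force, the opening and the grip force at its end, in the units of the state.
- bot.read_state(): the state, without advancing time (a new reading comes with each control period).
- bot.snapshot(name): name is "side" or "top"; returns a dict with "pixels" (420x560x3 uint8, red, green, blue), "depth" (420x560 float32, m along the optical axis (not along the pixel's ray), 0 where there is no reading), "camera_matrix" (3x3 intrinsics, pixels), "R" (3x3) and "t" (3): a world point X has camera coordinates R X + t. Camera axes: x right, y down, z forward; pixel columns grow to the right and rows downward; lengths in m; the calibration is good to about 2 mm. A picture is of the moment at which its call begins.
- bot.sign_off(): hands the job in; it is judged then, once.
Trained networks look in the newest picture that a camera, given by its name, has taken for a name from the list of things; names that differ only in an ending like _2 or _b are one class to them, and where a whole thing is asked for, a point or a joint stands for the part that bears it (a point fixed in the world has none). Each returns a list of dicts, best first, with "score" (0 to 1); they miss things now and then, are a little off and sometimes report something else, mostly with a low value. They report only what shows in the picture. A call takes as long as a camera call.
- bot.boxes_of(camera, target): "centre" ([x, y, z] in m, in world coordinates, good to about 4 mm: the middle of the surface that is visible of it).
- bot.tip_of(camera, target): "centre" ([x, y, z] in m, in world coordinates, good to about 4 mm: a listed point, or the origin of a listed thing).
The state is a dict: "time_s": time; "q": joint angles; "dq": joint speeds; "joint_torque": joint torques, N m; "tool_pos": TCP position; "orientation": TCP orientation; "ft_force": force on the tool from outside, world axes, zero at the start; "torque": the same for the moment, N m; "grip_width": finger opening in m; "finger_force": force on a finger pad.
Only numpy, scipy, OpenCV 4.12 (cv2) and the standard library are available. Lean on these libraries where they do the work, as an engineer would, in place of code of your own. Each camera call takes 0.05 s, during which the arm holds its last target. There are 200 camera calls.

## Working session

There is one attempt and no reset: what is moved stays moved. The work goes in short steps, Python scripts to look and compute and a tool call to move; the robot and the scene stay as the last step left them, time stands still between calls to the robot, and variables do not carry over. Pictures are saved under pics/ and viewed, at most 10 in all, crops included, and the job is handed in when it is done.

Besides the shell and the picture viewer there is one more tool, called after "Request:" by a JSON object that holds its "name" and its "arguments", one argument or row to a line. move_arm: Moves the arm, as the interface text tells. Its arguments: {"type":"object","properties":{"series":{"type":"array","items":{"type":"object","properties":{"translation":{"type":"array","items":{"type":"number"}},"angular":{"type":"array","items":{"type":"number"}},"grip":{"type":"number"}}}},"newtons":{"type":"number"}},"required":["series"]}

```bash
mkdir -p pics; ls; python3 - <<'E'
from bench import bot
import cv2,numpy as np
ims=[]
for c in("top","side"):
    s=bot.snapshot(c); np.savez(f"{c}0.npz",**s); cv2.imwrite(f"pics/{c}0.png",s["pixels"][:,:,::-1])
    for n in("bed","plate","spatula","spatula_grip","spatula_tip","rest"):
        r=bot.tip_of(c,n); print(c,n,[(np.round(d["centre"],3).tolist(),round(d["score"],2)) for d in r[:2]])
st=bot.read_state(); print(st["tool_pos"],st["orientation"],st["time_s"],st["grip_width"],bot.tcp_to_grasp)
E
```

```text
pics
top bed []
top plate [([0.589, -0.154, 0.033], 0.65)]
top spatula [([0.644, 0.234, 0.003], 0.84)]
top spatula_grip [([0.616, 0.216, 0.068], 0.59)]
top spatula_tip [([0.738, 0.254, 0.008], 0.56)]
top rest [([0.627, 0.221, 0.003], 0.98)]
side bed [([0.599, -0.152, 0.0], 0.8), ([0.599, -0.148, 0.029], 0.4)]
side plate [([0.596, -0.147, 0.031], 0.77), ([0.463, -0.394, -0.0], 0.41)]
side spatula [([0.645, 0.227, 0.008], 0.66)]
side spatula_grip [([0.612, 0.217, 0.065], 0.56)]
side spatula_tip [([0.737, 0.262, 0.008], 0.69)]
side rest [([0.628, 0.219, 0.0], 0.84)]
[ 0.24323948 -0.52103024  0.20060155] [1.79997719e+02 1.71258024e-03 2.50274157e+01] 0.7 0.08559429662565447 0.0187
```

View pics/top0.png

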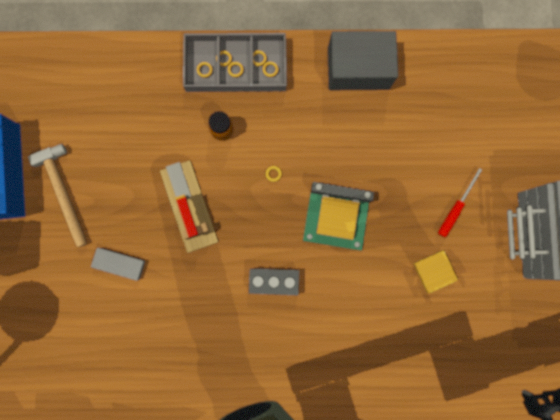

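View pics/side0.png

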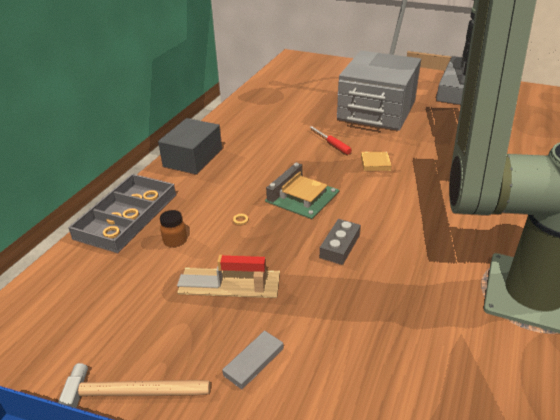

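The top view has the bed at (338,215) with its bar on the far side, and the spatula on its rest at (188,205). The pin block is at (274,281), the ring at (273,174) and the blanks at (436,272). The side view agrees. Next I'll fit the poses from depth.

```bash
cat > h.py <<'E'
import numpy as np,cv2
def cloud(s):
    K=s["camera_matrix"];d=s["depth"];v,u=np.mgrid[:d.shape[0],:d.shape[1]]
    C=np.stack([(u-K[0,2])/K[0,0]*d,(v-K[1,2])/K[1,1]*d,d],-1)
    return (C-s["t"])@s["R"], d>0
def rect(P,tag):
    (c,sz,a)=cv2.minAreaRect((P[:,:2]*1000).astype(np.float32)); print(tag,len(P),"c",np.round(c,1),"size",np.round(sz,1),"ang",round(a,1),"z",round(float(np.median(P[:,2]))*1000,1))
E
python3 - <<'E'
from h import *
for c in("top","side"):
    s=dict(np.load(f"{c}0.npz"));W,ok=cloud(s);hsv=cv2.cvtColor(s["pixels"],cv2.COLOR_RGB2HSV);H,S,V=[hsv[...,i] for i in range(3)]
    z=W[...,2]; near=lambda x,y,r:ok&(np.hypot(W[...,0]-x,W[...,1]-y)<r)
    B=near(.6,-.15,.13);R=near(.63,.22,.14)
    for t,m in(("barTop",B&(z>.044)&(z<.062)&(S<120)),("green",B&(H>45)&(H<95)&(S>80)&(z<.02)),("plate",B&(H>15)&(H<32)&(S>150)&(z>.026)&(z<.055)),
       ("fold",B&(H>15)&(H<32)&(S>150)&(z>.041)&(z<.055)),("handle",R&((H<6)|(H>174))&(S>170)&(z>.065)),("blade",R&(S<70)&(z<.02)&(z>.004)),("board",R&(z<.085)&(z>.0035)),("saddle",R&(z<.065)&(z>.045)&(H>8)&(H<30))):
        m=cv2.morphologyEx(m.astype(np.uint8),cv2.MORPH_OPEN,np.ones((2,2)))>0
        if m.sum()>8: rect(W[m],c+" "+t)
    np.set_printoptions(suppress=True,precision=3)
    print(s["camera_matrix"][0,0],-s["R"].T@s["t"])
s=dict(np.load("top0.npz"));a=cv2.resize(s["pixels"][150:260,140:400],None,fx=3,fy=3,interpolation=2)
cv2.imwrite("pics/c1.png",a[:,:,::-1])
E
```

```text
top barTop 556 c [612.1 -90.1] size [113.2 322.8] ang 32.3 z 50.2
top green 1081 c [ 581.3 -104.5] size [158.4 275.2] ang 10.7 z 7.8
top plate 1335 c [573.5 -90.4] size [115.5 261.6] ang 18.1 z 32.9
top fold 18 c [ 637.9 -164.3] size [48.5  2.2] ang 80.8 z 41.0
top handle 307 c [538.4 137.1] size [263.9  60. ] ang 50.7 z 77.8
top blade 451 c [693.3 242. ] size [94.2 35.9] ang 19.4 z 9.4
top board 2510 c [580.7 179. ] size [359.3 139.5] ang 36.6 z 8.1
top saddle 132 c [601.1 193.4] size [ 58.8 105.7] ang 86.1 z 53.4
483.1341697047805 [0.478 0.016 1.213]
side barTop 286 c [ 653.9 -159.7] size [152.6  21.2] ang 80.1 z 48.4
side plate 54 c [ 599.3 -156.6] size [86.  81.8] ang 9.2 z 32.6
side handle 484 c [410.2 575.9] size [ 93.5 865.4] ang 26.7 z 76.2
side blade 463 c [689.1 246.9] size [93.5 40.6] ang 21.5 z 8.6
side board 3018 c [379.5 516.6] size [229.5 915.6] ang 39.9 z 7.4
side saddle 101 c [596.2 223.2] size [100.7  30.9] ang 13.8 z 51.7
522.7379664869576 [0.174 0.941 0.837]
```

View pics/c1.png

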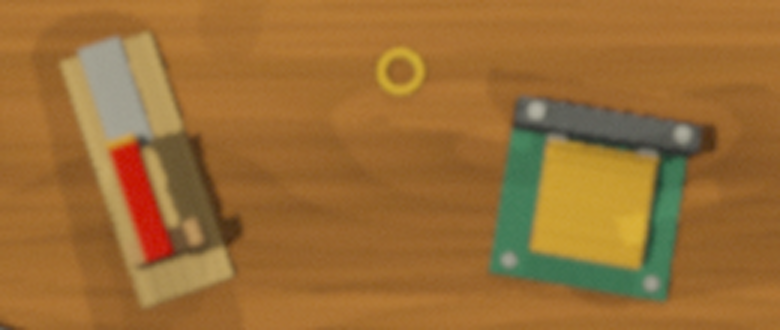

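```bash
cat >> h.py <<'E'
def plane(s,pts,z):
    K=s["camera_matrix"];P=np.c_[np.asarray(pts,float),np.ones(len(pts))]@np.linalg.inv(K).T@s["R"];o=-s["R"].T@s["t"]
    return o+P*((z-o[2])/P[:,2])[:,None]
def blob(s,m,z,tag,near=None):
    m=cv2.morphologyEx(m.astype(np.uint8),cv2.MORPH_OPEN,np.ones((3,3)))
    n,l,st,c=cv2.connectedComponentsWithStats(m)
    if n<2: return print(tag,"none")
    k=1+st[1:,4].argmax(); v,u=np.nonzero(l==k)
    P=plane(s,np.c_[u,v],z); X=P[:,:2]; rect(P,tag); 
    e=np.linalg.svd(X-X.mean(0),full_matrices=False)[2][0]; print("    mean",np.round(X.mean(0)*1000,1),"pca",round(np.degrees(np.arctan2(e[1],e[0])),1))
E
python3 - <<'E'
from h import *
for c in("top","side"):
    s=dict(np.load(f"{c}0.npz"));W,ok=cloud(s);hsv=cv2.cvtColor(s["pixels"],cv2.COLOR_RGB2HSV);H,S,V=[hsv[...,i].astype(int) for i in range(3)]
    z=W[...,2]; near=lambda x,y,r:ok&(np.hypot(W[...,0]-x,W[...,1]-y)<r)
    B=near(.6,-.15,.12);R=near(.63,.22,.14)
    blob(s,B&(z>.042)&(z<.06)&(S<120),.05,c+" bar150x?")
    blob(s,B&(H>15)&(H<32)&(S>150)&(z>.026)&(z<.04),.033,c+" plate")
    blob(s,R&((H<6)|(H>174))&(S>170)&(z>.069),.072,c+" handle")
    blob(s,R&(S<70)&(z<.02)&(z>.004),.009,c+" blade")
    blob(s,R&(z<.1)&(z>.004),.006,c+" board")
    G=B&(H>45)&(H<95)&(S>80)&(z<.02);blob(s,cv2.morphologyEx(G.astype(np.uint8),cv2.MORPH_CLOSE,np.ones((25,25)))>0,.008,c+" green")
# plate corners/bed pixel picks in top crop c1: px=140+u/3,row=150+v/3
s=dict(np.load("top0.npz"))
f=lambda L,z:print(np.round(plane(s,[(140+u/3-.33,150+v/3-.33) for u,v in L],z)[:,:2]*1000,1).tolist())
f([(547,139),(657,150),(642,269),(529,249)],.033)
f([(520,97),(703,122)],.05); f([(518,127),(686,152)],.05); f([(491,271),(666,300)],.008)
f([(78,52),(121,37)],.009); f([(107,145),(138,139),(147,263),(175,253)],.072); f([(60,64),(150,31),(233,275),(143,308)],.006)
E
```

```text
top bar150x? 568 c [ 661.4 -162.5] size [149.7  23.2] ang 79.8 z 50.0
    mean [ 661.6 -162.6] pca 79.6
top plate 1291 c [ 596.7 -151.3] size [89.4 88.6] ang 79.3 z 33.0
    mean [ 596.5 -151.1] pca -102.4
top handle 301 c [599.4 210.7] size [89.4 20.1] ang 18.7 z 72.0
    mean [599.3 211.3] pca -160.8
top blade 442 c [701.  245.9] size [83.9 35.7] ang 18.7 z 9.0
    mean [701.7 245.8] pca -160.4
top board 2049 c [643.2 222.5] size [213.  80.] ang 19.0 z 6.0
    mean [643.  224.6] pca -160.5
top green 1301 c [ 592.5 -150.7] size [147.6 122.2] ang 79.6 z 8.0
    mean [ 578.3 -144.1] pca -104.8
side bar150x? 299 c [ 653.6 -157.2] size [157.2  28.7] ang 79.8 z 50.0
    mean [ 654.6 -156. ] pca 80.2
side plate 9 c [ 626.4 -156.4] size [5.5 9.8] ang 22.1 z 33.0
    mean [ 626.3 -156.4] pca 112.4
side handle 404 c [596.2 212. ] size [94.  31.8] ang 21.9 z 72.0
    mean [595.5 210.6] pca -161.7
side blade 463 c [691.4 246.1] size [93.9 37.1] ang 18.9 z 9.0
    mean [692.9 247.5] pca -163.3
side board 2595 c [639.1 199.9] size [224.8 128. ] ang 18.8 z 6.0
    mean [631.8 205.9] pca -153.1
side green none
[[651.9, -114.9], [641.8, -205.4], [543.9, -190.1], [561.3, -98.2]]
[[684.1, -91.8], [662.1, -240.4]]
[[659.5, -89.7], [637.6, -225.8]]
[[545.1, -68.6], [519.4, -213.7]]
[[733.5, 276.6], [746.1, 240.5]]
[[644.9, 239.0], [649.4, 214.5], [550.8, 206.6], [558.4, 184.6]]
[[724.0, 292.3], [751.7, 216.6], [544.2, 146.1], [517.7, 220.6]]
```

```bash
cat >> h.py <<'E'
from scipy.spatial.transform import Rotation as Ro
def rel(st,targets):
    """st=(pos mm, rpy); targets: (x,y,z mm, yaw deg); tool down"""
    A=Ro.from_euler("xyz",st[1],degrees=True)
    for x,y,z,w in targets:
        B=Ro.from_euler("xyz",[180,0,w],degrees=True)
        print(np.round(A.inv().apply(np.array([x,y,z])-st[0]),1).tolist(),np.round((A.inv()*B).as_rotvec(),3).tolist())
def now(bot):
    s=bot.read_state();return np.array(s["tool_pos"])*1000,s["orientation"]
E
python3 - <<'E'
from h import *
from bench import bot
rel(now(bot),[(616,217,130,18.8),(616,217,46,18.8)])
E
```

```text
[650.0, -511.0, 70.6] [0.0, 0.0, 0.109]
[650.0, -511.0, 154.6] [0.0, 0.0, 0.109]
```

Request:
{"name": "move_arm", "arguments": {
  "series": [
    {"translation": [650,-511,50],"angular": [0,0,0.109],"grip": -1},
    {"translation": [650,-511,50],"angular": [0,0,0.109],"grip": -1},
    {"translation": [650,-511,50],"angular": [0,0,0.109],"grip": -1},
    {"translation": [650,-511,50],"angular": [0,0,0.109],"grip": -1},
    {"translation": [650,-511,50],"angular": [0,0,0.109],"grip": -1},
    {"translation": [650,-511,50],"angular": [0,0,0.109],"grip": -1},
    {"translation": [650,-511,50],"angular": [0,0,0.109],"grip": -1},
    {"translation": [650,-511,50],"angular": [0,0,0.109],"grip": -1},
    {"translation": [650,-511,50],"angular": [0,0,0.109],"grip": -1},
    {"translation": [650,-511,50],"angular": [0,0,0.109],"grip": -1},
    {"translation": [650,-511,50],"angular": [0,0,0.109],"grip": -1},
    {"translation": [650,-511,50],"angular": [0,0,0.109],"grip": -1}
  ]
}}

```text
time_s: 2.2
tool_pos: [0.5817, 0.1492, 0.1554]
orientation: [180.0, -0.0, 18.8]
ft_force: [0.8, -0.3, 0.1]
grip_width: 0.0859
finger_force: 0.0
```

Request:
{"name": "move_arm", "arguments": {
  "series": [
    {"translation": [54.3,-53.1,5],"angular": [0,0,0],"grip": -1},
    {"translation": [54.3,-53.1,25],"angular": [0,0,0],"grip": -1},
    {"translation": [54.3,-53.1,25],"angular": [0,0,0],"grip": -1}
  ]
}}

```text
time_s: 2.58
tool_pos: [0.6134, 0.2158, 0.1278]
orientation: [-180.0, 0.3, 18.9]
ft_force: [0.0, -0.3, -0.1]
grip_width: 0.0853
finger_force: 0.0
```

```bash
python3 - <<'E'
from h import *
from bench import bot
n=now(bot);print(n)
rel(n,[(616,217,46,18.8)])
E
```

```text
(array([613.40601703, 215.81949769, 127.75432859]), array([-179.96939599,    0.28327538,   18.90451212]))
[3.2, -0.2, 81.7] [-0.001, 0.005, 0.002]
```

Request:
{"name": "move_arm", "arguments": {
  "newtons": 110,
  "series": [
    {"translation": [1,0,45],"angular": [0,0,0],"grip": -1},
    {"translation": [1,0,82],"angular": [0,0,0],"grip": -1},
    {"translation": [1,0,82],"angular": [0,0,0],"grip": -1},
    {"translation": [1,0,82],"angular": [0,0,0],"grip": 0.3},
    {"translation": [1,0,82],"angular": [0,0,0],"grip": 0.6},
    {"translation": [1,0,82],"angular": [0,0,0],"grip": 1},
    {"translation": [1,0,82],"angular": [0,0,0],"grip": 1},
    {"translation": [1,0,82],"angular": [0,0,0],"grip": 1}
  ]
}}

```text
time_s: 3.58
tool_pos: [0.6161, 0.2153, 0.0486]
orientation: [180.0, -0.0, 18.8]
ft_force: [1.1, -0.1, 0.5]
grip_width: -0.0
finger_force: 0.0
```

```bash
python3 - <<'E'
from h import *
from bench import bot
a=bot.snapshot("top")["pixels"][150:260,130:250];b=bot.snapshot("side")["pixels"][180:320,150:320]
a=cv2.resize(a,(400,367));b=cv2.resize(b,(400,329));b=cv2.copyMakeBorder(b,0,38,0,0,0)
cv2.imwrite("pics/g1.png",np.hstack([a,b])[:,:,::-1])
print(now(bot),bot.read_state()["grip_width"])
E
```

```text
(array([615.96526771, 215.36181387,  48.306595  ]), array([-1.79998449e+02,  5.62464641e-03,  1.87904424e+01])) 0.00011698804630980854
```

View pics/g1.png

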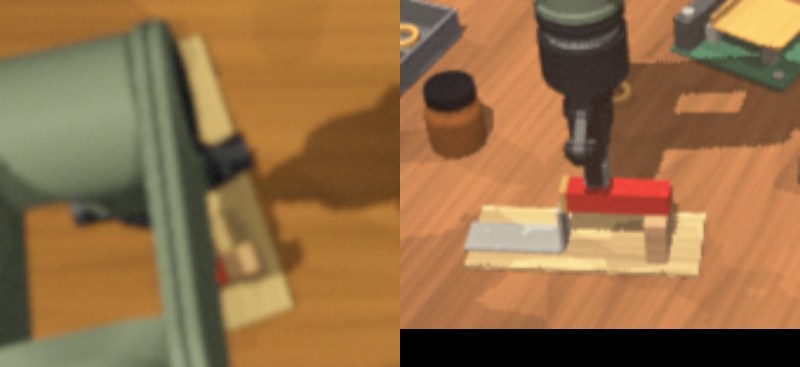

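```bash
python3 - <<'E'
from h import *
from bench import bot
s=bot.snapshot("side");np.savez("side1.npz",**s);W,ok=cloud(s);z=W[...,2];print(bot.read_state()["finger_force"],bot.read_state()["ft_force"])
def pr(X): c=s["R"]@np.array(X)+s["t"];p=s["camera_matrix"]@c;return np.round(p[:2]/p[2],1)
for X in([.616,.2155,.048],[.616,.2155,.067],[.616,.2155,.078],[.616,.2155,.1],[.653,.230,.066],[.55,.195,.066],[.74,.2595,.008]): print(X,pr(X))
c=s["pixels"][225:295,205:290]
cv2.imwrite("pics/g2.png",cv2.resize(c,None,fx=7,fy=7,interpolation=2)[:,:,::-1])
for v in range(230,286,6): print(v,[np.round(W[v,u]*1000).astype(int).tolist() for u in (228,232,236,240,250)])
E
```

```text
0.0 [ 0.54752481  0.440082   -0.18128262]
[0.616, 0.2155, 0.048] [234.3 267.8]
[0.616, 0.2155, 0.067] [233.7 261.4]
[0.616, 0.2155, 0.078] [233.3 257.6]
[0.616, 0.2155, 0.1] [232.5 249.9]
[0.653, 0.23, 0.066] [215.5 261.6]
[0.55, 0.195, 0.066] [265.2 263.5]
[0.74, 0.2595, 0.008] [177.6 279.1]
230 [[599, 252, 187], [592, 249, 187], [594, 230, 173], [602, 201, 148], [671, 31, -1]]
236 [[594, 264, 183], [599, 241, 163], [596, 229, 155], [685, 59, -4], [661, 52, -2]]
242 [[592, 269, 172], [585, 265, 171], [599, 226, 136], [674, 82, -2], [651, 72, -3]]
248 [[597, 263, 150], [589, 262, 152], [594, 238, 131], [663, 103, -1], [640, 94, -1]]
254 [[621, 226, 96], [612, 226, 99], [605, 221, 97], [654, 121, -3], [630, 114, 0]]
260 [[624, 225, 77], [615, 223, 77], [607, 220, 78], [600, 215, 76], [580, 207, 76]]
266 [[621, 232, 66], [612, 231, 68], [605, 225, 66], [595, 226, 70], [574, 220, 72]]
272 [[648, 193, 4], [637, 192, 7], [628, 190, 8], [622, 183, 4], [600, 175, 5]]
278 [[638, 211, 5], [628, 210, 7], [621, 204, 5], [612, 201, 5], [592, 193, 5]]
284 [[629, 227, 4], [620, 225, 6], [611, 223, 7], [603, 219, 6], [584, 208, 3]]
```

View pics/g2.png

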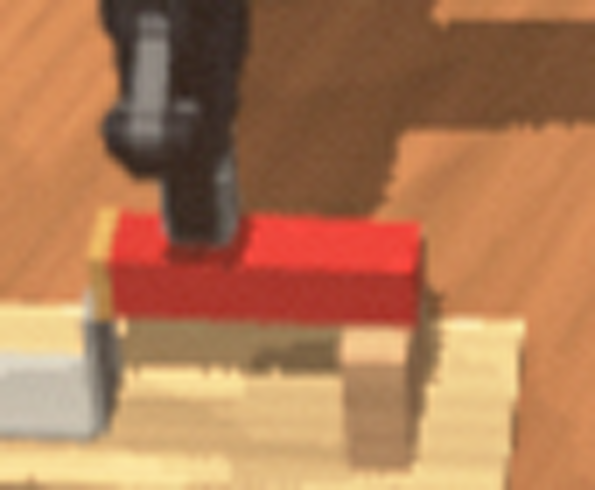

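The close-up shows the shut fingers ending on the middle of the handle's top face at crop pixel (203,243). No finger shows beside the handle. I'll lift and compare the visible tips with the reported TCP.

Request:
{"name": "move_arm", "arguments": {
  "series": [
    {"translation": [0,0,-30],"angular": [0,0,0],"grip": 1},
    {"translation": [0,0,-60],"angular": [0,0,0],"grip": 1},
    {"translation": [0,0,-60],"angular": [0,0,0],"grip": 1}
  ]
}}

```text
time_s: 4.1
tool_pos: [0.6187, 0.2159, 0.1118]
orientation: [180.0, -0.4, 18.8]
ft_force: [0.5, 0.0, 0.7]
grip_width: -0.0001
finger_force: 0.0
```

```bash
python3 - <<'E'
from h import *
from bench import bot
s=bot.snapshot("side");np.savez("side2.npz",**s)
n=now(bot);st=bot.read_state();print(n,st["grip_width"],st["finger_force"],st["ft_force"])
W,ok=cloud(s)
def pr(X): c=s["R"]@np.array(X)+s["t"];p=s["camera_matrix"]@c;return np.round(p[:2]/p[2],1)
p=n[0]/1000
for dz in(0,.02,.04): print(dz,pr(p+[0,0,dz]))
hsv=cv2.cvtColor(s["pixels"],cv2.COLOR_RGB2HSV);H,S,V=[hsv[...,i].astype(int) for i in range(3)]
r=((H<6)|(H>174))&(S>170)&ok&(W[...,2]>.03)&(np.hypot(W[...,0]-.6,W[...,1]-.21)<.12);print("red",r.sum(),np.median(W[r],0),np.percentile(W[r][:,2],[5,95]))
cv2.imwrite("pics/g3.png",cv2.resize(s["pixels"][190:300,170:300],None,fx=4,fy=4,interpolation=2)[:,:,::-1])
E
```

```text
(array([617.08981179, 215.50997208, 109.63829302]), array([ 1.79980487e+02, -1.66760100e-01,  1.87844080e+01])) -0.0005366449603112558 0.0 [-0.05692977 -0.1122155  -0.81189549]
0 [231.7 246.4]
0.02 [230.9 239.2]
0.04 [230.2 231.8]
red 614 [0.59187697 0.21790087 0.07550917] [0.05856992 0.07967382]
```

View pics/g3.png

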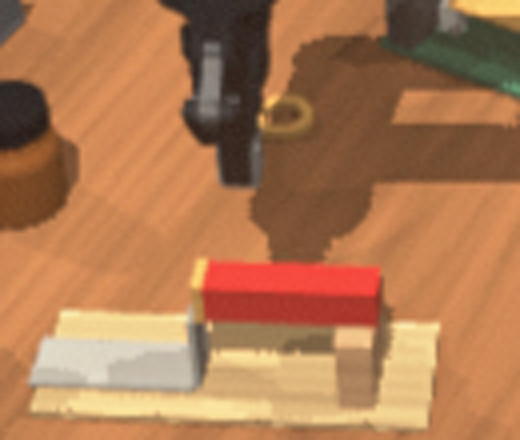

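The shut tip shows at about pixel (230,236). The reported TCP projects to row 246, so the visible tips sit about 28 mm higher. Descending to TCP z≈20 is clear of everything whichever is right, so I'll grasp there.

Request:
{"name": "move_arm", "arguments": {
  "newtons": 110,
  "series": [
    {"translation": [0,0,0],"angular": [0,0,0],"grip": -1},
    {"translation": [0,0,0],"angular": [0,0,0],"grip": -1},
    {"translation": [0,0,0],"angular": [0,0,0],"grip": -1},
    {"translation": [0,0,0],"angular": [0,0,0],"grip": -1},
    {"translation": [0,0,30],"angular": [0,0,0],"grip": -1},
    {"translation": [0,0,60],"angular": [0,0,0],"grip": -1},
    {"translation": [0,0,75],"angular": [0,0,0],"grip": -1},
    {"translation": [0,0,86],"angular": [0,0,0],"grip": -1},
    {"translation": [0,0,86],"angular": [0,0,0],"grip": -1}
  ]
}}

```text
time_s: 5.28
tool_pos: [0.6158, 0.2152, 0.0219]
orientation: [-180.0, 0.0, 18.8]
ft_force: [1.3, 0.3, -0.3]
grip_width: 0.0855
finger_force: 0.0
```

```bash
python3 - <<'E'
from h import *
from bench import bot
s=bot.snapshot("side");np.savez("side3.npz",**s)
n=now(bot);st=bot.read_state();print(n,st["grip_width"],st["finger_force"],st["ft_force"])
cv2.imwrite("pics/g4.png",cv2.resize(s["pixels"][190:300,170:300],None,fx=4,fy=4,interpolation=2)[:,:,::-1])
E
```

```text
(array([616.50848418, 215.38057755,  22.75957604]), array([ 1.79993040e+02, -4.24417355e-02,  1.87833053e+01])) 0.0853476119955347 0.0 [-0.52644406 -0.75628946  0.30315652]
```

View pics/g4.png

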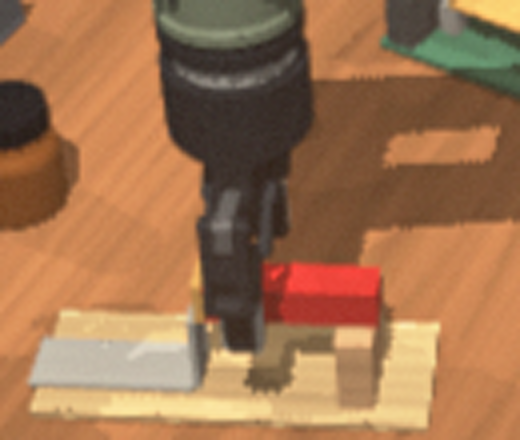

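The open fingers now straddle the handle, with the near finger tip at crop pixel (240,350) below the handle's lower edge. Closing.

Request:
{"name": "move_arm", "arguments": {
  "newtons": 110,
  "series": [
    {"translation": [0,0,0],"angular": [0,0,0],"grip": 0.2},
    {"translation": [0,0,0],"angular": [0,0,0],"grip": 1},
    {"translation": [0,0,0],"angular": [0,0,0],"grip": 1},
    {"translation": [0,0,0],"angular": [0,0,0],"grip": 1},
    {"translation": [0,0,0],"angular": [0,0,0],"grip": 1}
  ]
}}

```text
time_s: 5.95
tool_pos: [0.6166, 0.2154, 0.023]
orientation: [180.0, -0.1, 18.8]
ft_force: [-0.9, 0.8, 3.6]
grip_width: 0.02
finger_force: 108.2
```

```bash
python3 - <<'E'
from h import *
from bench import bot
s=bot.snapshot("side");np.savez("side4.npz",**s)
n=now(bot);st=bot.read_state();print(n,st["grip_width"],st["finger_force"],st["ft_force"])
def pr(X): c=s["R"]@np.array(X)+s["t"];p=s["camera_matrix"]@c;return np.round(p[:2]/p[2],1)
print("open tip proj z 22/35/50",[pr([.601,.26,z]) for z in(.022,.035,.05)])
W,ok=cloud(s);np.set_printoptions(suppress=True,precision=3)
hsv=cv2.cvtColor(s["pixels"],cv2.COLOR_RGB2HSV);H,S,V=[hsv[...,i].astype(int) for i in range(3)]
R=(W[...,2]>.02)&ok&(np.hypot(W[...,0]-.6,W[...,1]-.21)<.12)
r=((H<6)|(H>174))&(S>170)&R;print("red",r.sum(),np.median(W[r],0),np.percentile(W[r][:,2],[5,95]))
g=(S<90)&(V<90)&R&(W[...,2]<.12);print("dark",g.sum(),np.percentile(W[g],[2,5,50],axis=0))
E
```

```text
(array([616.57322708, 215.41067391,  23.04310851]), array([ 1.79989043e+02, -6.64120581e-02,  1.87888658e+01])) 0.01998938547233553 108.19796562194824 [0.11273066 0.67225175 4.1901257 ]
open tip proj z 22/35/50 [array([231.9, 291.6]), array([231.4, 287.3]), array([230.9, 282.3])]
red 417 [0.58  0.211 0.075] [0.059 0.08 ]
dark 43 [[0.59  0.229 0.064]
 [0.591 0.23  0.064]
 [0.602 0.236 0.082]]
```

Gripped, with 20 mm of opening at 108 N. Now I'll lift it and carry it to the -y side of the bed.

Request:
{"name": "move_arm", "arguments": {
  "series": [
    {"translation": [0,0,-15],"angular": [0,0,0],"grip": 1},
    {"translation": [0,0,-50],"angular": [0,0,0],"grip": 1},
    {"translation": [0,0,-90],"angular": [0,0,0],"grip": 1},
    {"translation": [-12,25,-117],"angular": [0,0,-0.05],"grip": 1},
    {"translation": [-34,76,-117],"angular": [0,0,-0.18],"grip": 1},
    {"translation": [-57,127,-117],"angular": [0,0,-0.32],"grip": 1},
    {"translation": [-80,180,-117],"angular": [0,0,-0.45],"grip": 1},
    {"translation": [-104,235,-117],"angular": [0,0,-0.58],"grip": 1},
    {"translation": [-128,290,-117],"angular": [0,0,-0.71],"grip": 1},
    {"translation": [-153,345,-117],"angular": [0,0,-0.84],"grip": 1},
    {"translation": [-178,400,-117],"angular": [0,0,-0.97],"grip": 1},
    {"translation": [-202,455,-117],"angular": [0,0,-1.063],"grip": 1}
  ]
}}

```text
time_s: 7.5
tool_pos: [0.5706, -0.2823, 0.1395]
orientation: [-180.0, -0.0, 79.9]
ft_force: [0.2, 0.3, -1.9]
grip_width: 0.02
finger_force: 107.5
```

```bash
python3 - <<'E'
from h import *
from bench import bot
n=now(bot);st=bot.read_state();print(n,st["grip_width"],st["finger_force"],st["ft_force"],st["time_s"])
rel(n,[(566,-339.5,90,79.7),(566,-339.5,34,79.7)])
E
```

```text
(array([ 570.56306403, -282.29981694,  139.541944  ]), array([-1.79993598e+02, -1.01771176e-02,  7.98621950e+01])) 0.02004743321260585 107.5441324710846 [ 0.2288467   0.26636652 -1.88579433] 7.5
[-57.1, 5.6, 49.5] [-0.0, -0.0, 0.003]
[-57.1, 5.6, 105.5] [-0.0, -0.0, 0.003]
```

Request:
{"name": "move_arm", "arguments": {
  "series": [
    {"translation": [-28,3,10],"angular": [0,0,0.003],"grip": 1},
    {"translation": [-57,5.6,35],"angular": [0,0,0.003],"grip": 1},
    {"translation": [-57,5.6,70],"angular": [0,0,0.003],"grip": 1},
    {"translation": [-57,5.6,70],"angular": [0,0,0.003],"grip": 1},
    {"translation": [-57,5.6,70],"angular": [0,0,0.003],"grip": 1}
  ]
}}

```text
time_s: 8.12
tool_pos: [0.5671, -0.3376, 0.0703]
orientation: [180.0, 0.0, 79.5]
ft_force: [-0.3, -0.9, -1.1]
grip_width: 0.02
finger_force: 107.7
```

```bash
cat > m.py <<'E'
from h import *
from bench import bot
import sys
tag=sys.argv[1]; bz=float(sys.argv[2])  # expected blade underside z (m)
n=now(bot);st=bot.read_state();print("tcp",n[0].round(1),n[1].round(2),"w",round(st["grip_width"],4),"ft",st["ft_force"].round(1),st["time_s"])
w=np.radians(n[1][2]);u=np.array([np.cos(w),np.sin(w)]);c0=n[0][:2]/1000+u*.085
for c in("top","side"):
    s=bot.snapshot(c);np.savez(f"{c}_{tag}.npz",**s);W,ok=cloud(s);hsv=cv2.cvtColor(s["pixels"],cv2.COLOR_RGB2HSV);H,S,V=[hsv[...,i].astype(int) for i in range(3)];z=W[...,2]
    N=ok&(np.hypot(W[...,0]-c0[0],W[...,1]-c0[1])<.065)
    D=W[...,:2]-n[0][:2]/1000; along=D@u
    m=N&(S<80)&(V>90)&(abs(z-bz-.003)<.012)&(along>.042); blob(s,m,bz+.003,c+" blade")
    m=cv2.erode(m.astype(np.uint8),np.ones((3,3)))>0
    if m.sum()>20:
        A=np.c_[along[m],np.ones(m.sum())];k=np.linalg.lstsq(A,z[m],rcond=None)[0];print("   blade top: slope deg",np.degrees(k[0]).round(2),"z at .085",(k@[.085,1]*1000).round(1),"along max",(np.percentile(along[m],99)*1000).round(1))
    B=ok&(np.hypot(W[...,0]-.6,W[...,1]+.15)<.12)
    blob(s,B&(H>15)&(H<32)&(S>150)&(z>.022),.033,c+" plate")
    print("   tips",[(np.round(np.array(d["centre"])*1000).tolist(),round(d["score"],2)) for d in bot.tip_of(c,"spatula_tip")[:2]])
E
python3 m.py a .043
```

```text
tcp [ 567.1 -337.6   70.3] [1.7995e+02 2.0000e-02 7.9540e+01] w 0.02 ft [-0.3 -0.9 -1.1] 8.125
top blade 152 c [ 589.9 -234.1] size [47.9 33.2] ang 85.0 z 46.0
    mean [ 588.  -236.1] pca -68.3
   blade top: slope deg 0.27 z at .085 55.5 along max 127.9
top plate 1336 c [ 598.7 -151.4] size [89.5 92. ] ang 79.6 z 33.0
    mean [ 598.1 -151.6] pca 165.6
   tips [([587.0, -214.0, 56.0], 0.58)]
side blade 9 c [ 579.  -292.8] size [ 5.8 11.3] ang 19.4 z 46.0
    mean [ 579.  -292.8] pca 108.5
side plate none
   tips [([590.0, -210.0, 59.0], 0.85), ([598.0, -146.0, 28.0], 0.33)]
```

```bash
python3 m.py a .0527 | grep -v plate; python3 - <<'E'
from h import *
for c in("top","side"):
    s=dict(np.load(f"{c}_a.npz"));W,ok=cloud(s);hsv=cv2.cvtColor(s["pixels"],cv2.COLOR_RGB2HSV);H,S,V=[hsv[...,i].astype(int) for i in range(3)];z=W[...,2]
    w=np.radians(79.6);u=np.array([np.cos(w),np.sin(w)]);v=np.array([-u[1],u[0]]);D=W[...,:2]-[.5671,-.3376]
    a=D@u;l=D@v;m=ok&(abs(z-.0557)<.006)&(a>.045)&(a<.145)&(abs(l)<.03)
    for lo in(.05,.07,.09,.11):
        k=m&(a>lo)&(a<lo+.02);print(c,lo,k.sum(),(np.percentile(l[k],[3,97])*1000).round(1) if k.sum() else "")
E
```

```text
tcp [ 568.  -338.    71.5] [1.7982e+02 1.0000e-01 7.9560e+01] w 0.0204 ft [ 0.4 -0.2 -1.6] 8.325
top blade 552 c [ 585.4 -253.8] size [89.3 36.3] ang 80.2 z 55.7
    mean [ 585.4 -253.8] pca -99.8
   blade top: slope deg -0.29 z at .085 57.0 along max 127.0
    mean [ 598.2 -151.8] pca 171.4
   tips [([590.0, -212.0, 55.0], 0.87)]
side blade 220 c [ 579.9 -251.7] size [91.7 37.1] ang 79.7 z 55.7
    mean [ 579.6 -251.1] pca 82.1
   blade top: slope deg 0.27 z at .085 56.5 along max 126.4
   tips [([591.0, -211.0, 54.0], 0.74)]
top 0.05 119 [-19.4  14.7]
top 0.07 120 [-20.   14.2]
top 0.09 122 [-19.2  14.4]
top 0.11 123 [-19.1  14.9]
side 0.05 48 [-14.5  20.3]
side 0.07 52 [-15.9  21.9]
side 0.09 51 [-14.1  21.9]
side 0.11 59 [-13.7  21. ]
```

Request:
{"name": "move_arm", "arguments": {
  "series": [
    {"translation": [0,0,18],"angular": [0,0,0],"grip": 1},
    {"translation": [0,0,36],"angular": [0,0,0],"grip": 1},
    {"translation": [0,0,36],"angular": [0,0,0],"grip": 1},
    {"translation": [0,0,36],"angular": [0,0,0],"grip": 1}
  ]
}}

```text
time_s: 9.02
tool_pos: [0.5663, -0.3375, 0.0326]
orientation: [-179.9, -0.0, 79.5]
ft_force: [0.7, -0.2, -1.7]
grip_width: 0.0198
finger_force: 107.8
```

```bash
python3 m.py b .0175
```

```text
tcp [ 566.3 -337.5   32.6] [-1.7995e+02 -3.0000e-02  7.9510e+01] w 0.0198 ft [ 0.7 -0.2 -1.7] 9.025
top blade 522 c [ 583.9 -252.1] size [88.9 37. ] ang 80.3 z 20.5
    mean [ 583.6 -252. ] pca -100.1
   blade top: slope deg -0.2 z at .085 18.4 along max 127.1
top plate 1335 c [ 598.6 -151.5] size [89.4 92. ] ang 79.5 z 33.0
    mean [ 598.  -151.4] pca 162.7
   tips [([588.0, -212.0, 14.0], 0.81)]
side blade 194 c [ 577.6 -253.9] size [82.4 35. ] ang 82.0 z 20.5
    mean [ 578.4 -251.8] pca 84.3
   blade top: slope deg 0.15 z at .085 19.4 along max 118.1
side plate none
   tips [([590.0, -210.0, 18.0], 0.81)]
```

Request:
{"name": "move_arm", "arguments": {
  "series": [
    {"translation": [8,0,-1],"angular": [0,0,0],"grip": 1},
    {"translation": [20,0,-1],"angular": [0,0,0],"grip": 1},
    {"translation": [32,0,-1],"angular": [0,0,0],"grip": 1},
    {"translation": [44,0,-1],"angular": [0,0,0],"grip": 1},
    {"translation": [56,0,-1],"angular": [0,0,0],"grip": 1},
    {"translation": [68,0,-1],"angular": [0,0,0],"grip": 1},
    {"translation": [80,0,-1],"angular": [0,0,0],"grip": 1},
    {"translation": [90,0,-1],"angular": [0,0,0],"grip": 1},
    {"translation": [96,0,-1],"angular": [0,0,0],"grip": 1},
    {"translation": [96,0,-1],"angular": [0,0,0],"grip": 1}
  ]
}}

```text
time_s: 10.48
tool_pos: [0.5842, -0.2428, 0.0343]
orientation: [-180.0, 0.0, 79.6]
ft_force: [-1.0, -0.0, -1.9]
grip_width: 0.0203
finger_force: 107.8
```

```bash
python3 m.py c .0175; python3 - <<'E'
from h import *
s=dict(np.load("top_c.npz"));t=dict(np.load("side_c.npz"))
a=cv2.resize(s["pixels"][160:270,285:400],None,fx=3.4,fy=3.4);b=cv2.resize(t["pixels"][130:240,240:355],None,fx=3.4,fy=3.4)
cv2.imwrite("pics/c.png",np.hstack([a,b])[:,:,::-1])
E
```

```text
tcp [ 584.2 -242.8   34.3] [-180.      0.     79.55] w 0.0203 ft [-1.  -0.  -1.9] 10.475
top blade none
top plate 1328 c [ 598.7 -151.6] size [89.1 92. ] ang 79.6 z 33.0
    mean [ 598.2 -151.6] pca 165.9
   tips []
side blade 22 c [ 638.9 -111.9] size [ 8.1 23.5] ang 23.2 z 20.5
    mean [ 639.2 -111.7] pca 113.4
side plate none
   tips [([609.0, -114.0, 20.0], 0.6)]
```

View pics/c.png

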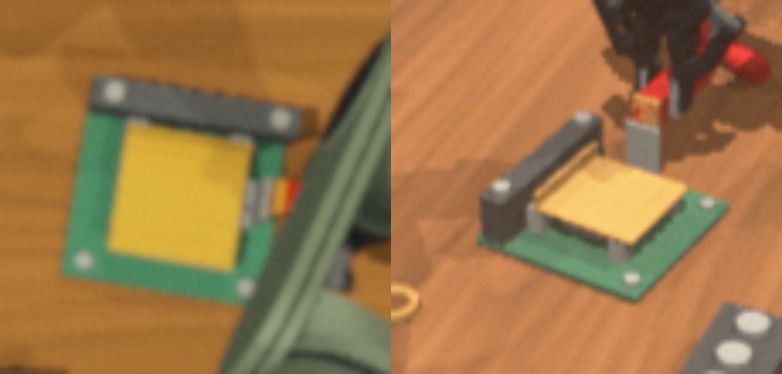

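The blade is under the square with the riser just clear of its edge (left panel, about (250,200)), and the square hasn't moved. Now I'll lift.

Request:
{"name": "move_arm", "arguments": {
  "newtons": 118,
  "series": [
    {"translation": [0,0,-5],"angular": [0,0,0],"grip": 1},
    {"translation": [0,0,-8],"angular": [0,0,0],"grip": 1},
    {"translation": [0,0,-10],"angular": [0,0,0],"grip": 1},
    {"translation": [0,0,-12],"angular": [0,0,0],"grip": 1},
    {"translation": [0,0,-15],"angular": [0,0,0],"grip": 1},
    {"translation": [0,0,-20],"angular": [0,0,0],"grip": 1},
    {"translation": [0,0,-28],"angular": [0,0,0],"grip": 1},
    {"translation": [0,0,-38],"angular": [0,0,0],"grip": 1},
    {"translation": [0,0,-50],"angular": [0,0,0],"grip": 1},
    {"translation": [0,0,-62],"angular": [0,0,0],"grip": 1},
    {"translation": [0,0,-68],"angular": [0,0,0],"grip": 1},
    {"translation": [0,0,-70],"angular": [0,0,0],"grip": 1}
  ]
}}

```text
time_s: 12.18
tool_pos: [0.5844, -0.2434, 0.1051]
orientation: [179.9, 0.0, 79.5]
ft_force: [0.3, 0.5, -3.9]
grip_width: 0.02
finger_force: 116.1
```

```bash
cat > p.py <<'E'
from h import *
from bench import bot
import sys
zt=float(sys.argv[1])  # expected plate top z
n=now(bot);st=bot.read_state();print("tcp",n[0].round(1),n[1].round(2),"w",round(st["grip_width"],4),"ft",st["ft_force"].round(1),"tq",st["torque"].round(2),st["time_s"])
for c in("top","side"):
    s=bot.snapshot(c);np.savez(f"{c}_p.npz",**s);W,ok=cloud(s);hsv=cv2.cvtColor(s["pixels"],cv2.COLOR_RGB2HSV);H,S,V=[hsv[...,i].astype(int) for i in range(3)];z=W[...,2]
    m=ok&(np.hypot(W[...,0]-.6,W[...,1]+.15)<.12)&(H>12)&(H<34)&(S>140)&(abs(z-zt)<.025)
    f=m&(abs(z-zt)<.006);blob(s,f,zt,c+" flat");e=cv2.erode(f.astype(np.uint8),np.ones((3,3)))>0
    if e.sum()>20:
        P=W[e];k=np.linalg.lstsq(np.c_[P[:,:2]-[.6,-.15],np.ones(len(P))],P[:,2],rcond=None)[0];print("   slopes deg x,y",np.degrees(k[:2]).round(2),"z",(k[2]*1000).round(1))
    g=m&(z>zt+.008);
    if g.sum()>3: print("   fold pts",g.sum(),(W[g].mean(0)*1000).round())
E
python3 p.py .104
```

```text
tcp [ 584.4 -243.4  105.1] [1.7994e+02 2.0000e-02 7.9510e+01] w 0.02 ft [ 0.3  0.5 -3.9] tq [-0.27  0.07 -0.02] 12.175
top flat none
side flat 46 c [ 631.5 -161.7] size [65.4 11.8] ang 79.7 z 104.0
    mean [ 632.  -159.5] pca 80.8
```

```bash
python3 p.py .094
```

```text
tcp [ 584.  -243.2  104.4] [-180.     -0.     79.51] w 0.0198 ft [-0.1  0.7 -4.2] tq [-0.24  0.09 -0.01] 12.275
top flat 1377 c [ 596.4 -150.8] size [89.4 88.6] ang 79.3 z 94.0
    mean [ 596.4 -151.2] pca -101.9
   slopes deg x,y [-0.68 -0.03] z 92.9
   fold pts 56 [ 639. -162.  105.]
side flat 158 c [ 623.9 -153. ] size [92.9 32.1] ang 79.1 z 94.0
    mean [ 626.7 -158.1] pca 74.9
   slopes deg x,y [-1.26  0.03] z 92.7
   fold pts 35 [ 634. -156.  105.]
```

```bash
python3 - <<'E'
from h import *
A=Ro.from_euler("xyz",[180,0,79.5],degrees=True)
p0=np.array([584.2,-243.2]);c=np.array([596.5,-151]);ex=np.array([.984,-.179])
t=np.linspace(0,1,25)[1:];f=t*t*(3-2*t)
f=f
def pose(g):
    a=np.radians(-89.7*g);M=np.array([[np.cos(a),-np.sin(a)],[np.sin(a),np.cos(a)]]);return np.r_[c+M@(p0-c)+4*g*ex,105],79.5-89.7*g
for k,(s0,fs) in enumerate([(0,f[:12]),(f[11],f[12:])]):
    P,w=pose(s0); print("call",k,P.round(1),round(w,2)); rel((P,[180,0,w]),[(*pose(g)[0],pose(g)[1]) for g in fs])
E
```

```text
call 0 [ 584.2 -243.2  105. ] 79.5
[-0.0, -0.7, -0.0] [0.0, -0.0, 0.008]
[-0.1, -2.8, -0.0] [0.0, -0.0, 0.031]
[-0.1, -6.1, -0.0] [-0.0, -0.0, 0.067]
[0.1, -10.5, -0.0] [0.0, -0.0, 0.116]
[0.6, -15.8, -0.0] [0.0, -0.0, 0.176]
[1.6, -22.0, -0.0] [0.0, -0.0, 0.245]
[3.3, -28.8, -0.0] [-0.0, -0.0, 0.322]
[5.7, -36.0, -0.0] [0.0, -0.0, 0.406]
[8.9, -43.5, -0.0] [0.0, -0.0, 0.495]
[13.0, -50.9, -0.0] [0.0, -0.0, 0.589]
[18.0, -58.1, -0.0] [0.0, -0.0, 0.685]
[23.7, -64.9, -0.0] [-0.0, -0.0, 0.783]
call 1 [ 524.7 -208.   105. ] 34.65
[0.2, -8.9, -0.0] [0.0, -0.0, 0.098]
[1.2, -17.6, -0.0] [0.0, -0.0, 0.194]
[3.0, -26.0, -0.0] [0.0, -0.0, 0.287]
[5.5, -33.8, -0.0] [-0.0, -0.0, 0.377]
[8.4, -41.0, -0.0] [0.0, -0.0, 0.461]
[11.7, -47.3, -0.0] [0.0, -0.0, 0.538]
[15.0, -52.8, -0.0] [-0.0, -0.0, 0.607]
[18.2, -57.3, -0.0] [-0.0, -0.0, 0.667]
[21.0, -60.8, -0.0] [0.0, -0.0, 0.716]
[23.2, -63.4, -0.0] [-0.0, -0.0, 0.752]
[24.6, -64.9, -0.0] [-0.0, -0.0, 0.775]
[25.1, -65.5, -0.0] [-0.0, -0.0, 0.783]
```

Request:
{"name": "move_arm", "arguments": {
  "series": [
    {"translation": [0,-0.7,0],"angular": [0,0,0.008],"grip": 1},
    {"translation": [-0.1,-2.8,0],"angular": [0,0,0.031],"grip": 1},
    {"translation": [-0.1,-6.1,0],"angular": [0,0,0.067],"grip": 1},
    {"translation": [0.1,-10.5,0],"angular": [0,0,0.116],"grip": 1},
    {"translation": [0.6,-15.8,0],"angular": [0,0,0.176],"grip": 1},
    {"translation": [1.6,-22,0],"angular": [0,0,0.245],"grip": 1},
    {"translation": [3.3,-28.8,0],"angular": [0,0,0.322],"grip": 1},
    {"translation": [5.7,-36,0],"angular": [0,0,0.406],"grip": 1},
    {"translation": [8.9,-43.5,0],"angular": [0,0,0.495],"grip": 1},
    {"translation": [13,-50.9,0],"angular": [0,0,0.589],"grip": 1},
    {"translation": [18,-58.1,0],"angular": [0,0,0.685],"grip": 1},
    {"translation": [23.7,-64.9,0],"angular": [0,0,0.783],"grip": 1}
  ]
}}

```text
time_s: 13.88
tool_pos: [0.5239, -0.2078, 0.1043]
orientation: [-180.0, 0.0, 34.4]
ft_force: [-0.1, 0.3, -3.0]
grip_width: 0.0199
finger_force: 116.3
```

Request:
{"name": "move_arm", "arguments": {
  "series": [
    {"translation": [0.2,-8.9,0],"angular": [0,0,0.098],"grip": 1},
    {"translation": [1.2,-17.6,0],"angular": [0,0,0.194],"grip": 1},
    {"translation": [3,-26,0],"angular": [0,0,0.287],"grip": 1},
    {"translation": [5.5,-33.8,0],"angular": [0,0,0.377],"grip": 1},
    {"translation": [8.4,-41,0],"angular": [0,0,0.461],"grip": 1},
    {"translation": [11.7,-47.3,0],"angular": [0,0,0.538],"grip": 1},
    {"translation": [15,-52.8,0],"angular": [0,0,0.607],"grip": 1},
    {"translation": [18.2,-57.3,0],"angular": [0,0,0.667],"grip": 1},
    {"translation": [21,-60.8,0],"angular": [0,0,0.716],"grip": 1},
    {"translation": [23.2,-63.4,0],"angular": [0,0,0.752],"grip": 1},
    {"translation": [24.6,-64.9,0],"angular": [0,0,0.775],"grip": 1},
    {"translation": [25.1,-65.5,0],"angular": [0,0,0.783],"grip": 1}
  ]
}}

```text
time_s: 15.38
tool_pos: [0.5078, -0.1398, 0.1043]
orientation: [-180.0, 0.0, -10.3]
ft_force: [-0.4, -0.1, -3.6]
grip_width: 0.0199
finger_force: 116.2
```

```bash
python3 p.py .094;python3 - <<'E'
from h import *
s=dict(np.load("top_p.npz"));W,ok=cloud(s);hsv=cv2.cvtColor(s["pixels"],cv2.COLOR_RGB2HSV);z=W[...,2]
B=ok&(np.hypot(W[...,0]-.6,W[...,1]+.15)<.12)
blob(s,B&(z>.042)&(z<.056)&(hsv[...,1]<120),.05,"bar")
E
```

```text
tcp [ 507.8 -139.8  104.3] [-1.7999e+02  1.0000e-02 -1.0250e+01] w 0.0199 ft [-0.4 -0.1 -3.6] tq [ 0.02  0.24 -0.03] 15.375
top flat 919 c [ 602.9 -147.5] size [87.9 89.9] ang 80.7 z 94.0
    mean [ 613.8 -138.8] pca -51.9
   slopes deg x,y [-0.17  0.7 ] z 92.8
   fold pts 27 [ 618. -195.  105.]
side flat 238 c [ 588.6 -127. ] size [59.2 65.8] ang 82.3 z 94.0
    mean [ 583.6 -123. ] pca -147.3
   slopes deg x,y [0.45 0.69] z 93.1
   fold pts 38 [ 599. -191.  104.]
bar 383 c [ 660.5 -171.8] size [131.3  22.4] ang 79.1 z 50.0
    mean [ 661.7 -171. ] pca 78.6
```

Request:
{"name": "move_arm", "arguments": {
  "series": [
    {"translation": [0,1,2],"angular": [0,0,0],"grip": 1},
    {"translation": [0,2,8],"angular": [0,0,0],"grip": 1},
    {"translation": [0,2,16],"angular": [0,0,0],"grip": 1},
    {"translation": [0,2,25],"angular": [0,0,0],"grip": 1},
    {"translation": [0,2,34],"angular": [0,0,0],"grip": 1},
    {"translation": [0,2,42],"angular": [0,0,0],"grip": 1},
    {"translation": [0,2,48],"angular": [0,0,0],"grip": 1},
    {"translation": [0,2,51],"angular": [0,0,0],"grip": 1},
    {"translation": [0,2,53],"angular": [0,0,0],"grip": 1},
    {"translation": [0,2,53],"angular": [0,0,0],"grip": 1}
  ]
}}

```text
time_s: 16.73
tool_pos: [0.5077, -0.142, 0.0514]
orientation: [180.0, -0.0, -10.2]
ft_force: [0.7, 0.0, -4.2]
grip_width: 0.0201
finger_force: 116.1
```

```bash
python3 p.py .041
```

```text
tcp [ 507.7 -142.    51.4] [ 1.800e+02 -1.000e-02 -1.021e+01] w 0.0201 ft [ 0.7  0.  -4.2] tq [ 0.    0.22 -0.  ] 16.725
top flat 861 c [ 602.7 -149.2] size [88.3 89.5] ang 79.9 z 41.0
    mean [ 613.2 -141.1] pca -53.6
   slopes deg x,y [0.37 0.43] z 40.0
   fold pts 26 [ 616. -197.   52.]
side flat 237 c [ 589.  -127.5] size [55.1 64.5] ang 81.8 z 41.0
    mean [ 584.7 -124.3] pca -154.6
   slopes deg x,y [1.16 0.38] z 40.5
   fold pts 38 [ 595. -192.   52.]
```

Request:
{"name": "move_arm", "arguments": {
  "series": [
    {"translation": [0,0,2],"angular": [0,0,0],"grip": 1},
    {"translation": [0,0,4],"angular": [0,0,0],"grip": 1},
    {"translation": [0,0,5.5],"angular": [0,0,0],"grip": 1},
    {"translation": [0,0,7],"angular": [0,0,0],"grip": 1},
    {"translation": [0,0,8.5],"angular": [0,0,0],"grip": 1},
    {"translation": [0,0,10],"angular": [0,0,0],"grip": 1},
    {"translation": [0,0,13],"angular": [0,0,0],"grip": 1},
    {"translation": [0,0,16],"angular": [0,0,0],"grip": 1},
    {"translation": [0,0,17],"angular": [0,0,0],"grip": 1},
    {"translation": [0,0,17],"angular": [0,0,0],"grip": 1}
  ]
}}

```text
time_s: 18.08
tool_pos: [0.5075, -0.1419, 0.0342]
orientation: [-180.0, 0.0, -10.2]
ft_force: [-0.1, 0.2, -1.0]
grip_width: 0.02
finger_force: 116.3
```

```bash
python3 p.py .033
```

```text
tcp [ 507.5 -141.9   34.2] [-1.800e+02  1.000e-02 -1.021e+01] w 0.02 ft [-0.1  0.2 -1. ] tq [0.03 0.09 0.02] 18.075
top flat 856 c [ 602.7 -149. ] size [87.5 89.7] ang 79.9 z 33.0
    mean [ 613.6 -142.2] pca -57.2
   slopes deg x,y [-0.4   0.09] z 33.1
   fold pts 31 [ 615. -196.   45.]
side flat 239 c [ 589.7 -131.1] size [58.1 69.1] ang 81.9 z 33.0
    mean [ 583.6 -126.4] pca -142.2
   slopes deg x,y [-0.12  0.21] z 32.8
   fold pts 51 [ 593. -192.   44.]
```

Request:
{"name": "move_arm", "arguments": {
  "series": [
    {"translation": [-4,0,0],"angular": [0,0,0],"grip": 1},
    {"translation": [-14,0,0],"angular": [0,0,0],"grip": 1},
    {"translation": [-28,0,0],"angular": [0,0,0],"grip": 1},
    {"translation": [-42,0,0],"angular": [0,0,0],"grip": 1},
    {"translation": [-56,0,0],"angular": [0,0,0],"grip": 1},
    {"translation": [-70,0,0],"angular": [0,0,0],"grip": 1},
    {"translation": [-84,0,0],"angular": [0,0,0],"grip": 1},
    {"translation": [-98,0,0],"angular": [0,0,0],"grip": 1},
    {"translation": [-106,0,0],"angular": [0,0,0],"grip": 1},
    {"translation": [-108,0,0],"angular": [0,0,0],"grip": 1},
    {"translation": [-108,0,-6],"angular": [0,0,0],"grip": 1},
    {"translation": [-108,0,-6],"angular": [0,0,0],"grip": 1}
  ]
}}

```text
time_s: 19.68
tool_pos: [0.4026, -0.1234, 0.0412]
orientation: [180.0, -0.1, -10.2]
ft_force: [-0.0, -0.3, -2.1]
grip_width: 0.0196
finger_force: 116.3
```

```bash
python3 m.py d .0235; python3 p.py .033; python3 - <<'E'
from h import *
s=dict(np.load("top_p.npz"));t=dict(np.load("side_p.npz"))
W,ok=cloud(s);hsv=cv2.cvtColor(s["pixels"],cv2.COLOR_RGB2HSV);z=W[...,2]
B=ok&(np.hypot(W[...,0]-.6,W[...,1]+.15)<.12)
blob(s,B&(z>.042)&(z<.056)&(hsv[...,1]<120),.05,"bar")
a=cv2.resize(s["pixels"][160:270,285:400],None,fx=3.4,fy=3.4,interpolation=2);b=cv2.resize(t["pixels"][130:240,240:355],None,fx=3.4,fy=3.4,interpolation=2)
cv2.imwrite("pics/d.png",np.hstack([a,b])[:,:,::-1])
E
```

```text
tcp [ 402.6 -123.4   41.2] [ 1.7996e+02 -1.3000e-01 -1.0210e+01] w 0.0196 ft [-0.  -0.3 -2.1] 19.675
top blade 479 c [ 489.8 -135.8] size [36.1 89. ] ang 80.3 z 26.5
    mean [ 493.9 -135.6] pca 164.9
   blade top: slope deg 0.32 z at .085 27.1 along max 129.0
top plate 1334 c [ 602.3 -151.3] size [91.5 89.7] ang 79.9 z 33.0
    mean [ 601.8 -151.2] pca -93.6
   tips [([530.0, -147.0, 23.0], 0.92)]
side blade 272 c [ 486.4 -134. ] size [39.  83.1] ang 80.9 z 26.5
    mean [ 486.7 -133.7] pca 168.9
   blade top: slope deg -0.24 z at .085 26.5 along max 120.4
side plate none
   tips [([531.0, -144.0, 27.0], 0.88), ([603.0, -153.0, 0.0], 0.61)]
tcp [ 401.6 -122.8   40.3] [ 1.80e+02 -1.00e-02 -1.02e+01] w 0.0197 ft [-0.   0.4 -1.2] tq [ 0.04  0.03 -0.01] 19.875
top flat 1266 c [ 602.8 -148.8] size [87.6 89.7] ang 79.9 z 33.0
    mean [ 602.6 -148.8] pca -178.7
   slopes deg x,y [-0.14  0.04] z 32.9
   fold pts 56 [ 596. -193.   46.]
side flat 156 c [ 610.3 -180.9] size [106.2  59.5] ang 30.3 z 33.0
    mean [ 608.9 -178.2] pca -151.9
   slopes deg x,y [-0.66 -0.29] z 33.3
   fold pts 59 [ 588. -191.   45.]
bar 433 c [ 661.5 -161.9] size [116.4  23.5] ang 79.5 z 50.0
    mean [ 661.4 -163.4] pca -100.6
```

View pics/d.png

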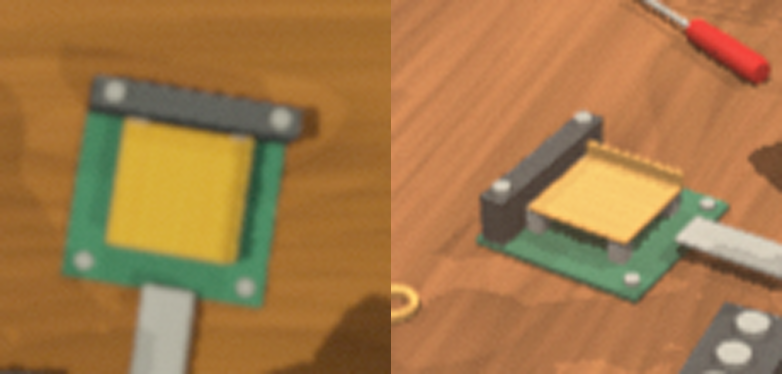

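The square lies flat on the four pads with its fold on the -y side and a few mm from the bar. I'll raise the blade to plate height and use its tip to nudge the square flush.

Request:
{"name": "move_arm", "arguments": {
  "series": [
    {"translation": [0,-5,-6.8],"angular": [0,0,0],"grip": 1},
    {"translation": [0,-5,-6.8],"angular": [0,0,0],"grip": 1},
    {"translation": [8,-5,-6.8],"angular": [0,0,0],"grip": 1},
    {"translation": [15,-5,-6.8],"angular": [0,0,0],"grip": 1},
    {"translation": [15,-5,-6.8],"angular": [0,0,0],"grip": 1}
  ]
}}

```text
time_s: 20.6
tool_pos: [0.4179, -0.1208, 0.0472]
orientation: [180.0, -0.0, -10.2]
ft_force: [-0.1, -0.1, -1.7]
grip_width: 0.0199
finger_force: 116.4
```

```bash
python3 m.py e .030; python3 - <<'E'
from h import *
o=np.array([605,-152.5]);ex=np.array([.984,-.179]);ey=np.array([.179,.984])
s=dict(np.load("top_e.npz"));W,ok=cloud(s)
d=W[...,:2]*1000-o;x=d@ex;y=d@ey
# depth/height profile along bed x at y~0
for y0 in (-8,0,8):
    m=ok&(abs(y-y0)<3);i=np.argsort(x[m]);xx=x[m][i];zz=W[...,2][m][i]*1000
    k=(xx>-75)&(xx<-30)|(xx>34)&(xx<60);print(y0,[(int(a),int(b)) for a,b in zip(xx[k],zz[k])][::2])
E
```

```text
tcp [ 417.9 -120.8   47.2] [ 1.7999e+02 -4.0000e-02 -1.0200e+01] w 0.0199 ft [-0.1 -0.1 -1.7] 20.6
top blade 453 c [ 504.8 -133.1] size [35.9 89.6] ang 80.5 z 33.0
    mean [ 511.6 -132.8] pca 163.3
   blade top: slope deg -0.4 z at .085 33.2 along max 129.1
top plate 1329 c [ 602.3 -151.3] size [91.4 89.7] ang 79.9 z 33.0
    mean [ 601.8 -151.3] pca -105.8
   tips [([545.0, -144.0, 28.0], 0.88)]
side blade 266 c [ 501.4 -130.8] size [38.9 82.2] ang 80.9 z 33.0
    mean [ 501.3 -130.3] pca 170.6
   blade top: slope deg -0.72 z at .085 32.5 along max 120.2
side plate none
   tips [([546.0, -139.0, 32.0], 0.76), ([492.0, 390.0, 5.0], 0.33)]
-8 [(-74, 29), (-72, 37), (-69, 33), (-67, 34), (-66, 29), (-64, 33), (-61, 29), (-61, 33), (-59, 32), (-54, 9), (-52, 4), (-50, 11), (-47, 4), (-47, 33), (-46, 32), (-44, 29), (-41, 27), (-39, 33), (-37, 37), (-34, 34), (-31, 29), (-31, 31), (35, 36), (36, 32), (38, 32), (41, 31), (46, 8), (47, 41), (47, 24), (47, 5), (48, 50), (50, 52), (53, 49), (54, 48), (56, 51), (58, 48)]
0 [(-73, 30), (-72, 34), (-70, 33), (-67, 33), (-65, 32), (-63, 33), (-61, 36), (-60, 31), (-58, 37), (-54, 11), (-53, 9), (-51, 8), (-49, 5), (-48, 6), (-46, 6), (-45, 31), (-43, 34), (-40, 32), (-38, 32), (-35, 33), (-34, 38), (-33, 37), (-31, 36), (35, 32), (37, 31), (39, 30), (39, 34), (42, 27), (47, 48), (47, 15), (47, 48), (50, 47), (51, 51), (53, 54), (54, 50), (56, 53), (59, 49)]
8 [(-74, 33), (-73, 33), (-72, 33), (-69, 32), (-69, 36), (-66, 34), (-64, 29), (-62, 32), (-59, 37), (-55, 11), (-53, 9), (-50, 8), (-50, 8), (-47, 6), (-47, 29), (-45, 38), (-42, 35), (-41, 32), (-39, 31), (-37, 34), (-35, 35), (-34, 33), (-31, 29), (35, 35), (38, 34), (38, 31), (41, 30), (46, 9), (46, 23), (47, 41), (47, 25), (47, 5), (48, 47), (50, 50), (53, 49), (56, 50), (57, 52), (58, 49)]
```

Request:
{"name": "move_arm", "arguments": {
  "series": [
    {"translation": [4,0,0],"angular": [0,0,0],"grip": 1},
    {"translation": [7,0,0],"angular": [0,0,0],"grip": 1},
    {"translation": [9,0,0],"angular": [0,0,0],"grip": 1},
    {"translation": [10.5,0,0],"angular": [0,0,0],"grip": 1},
    {"translation": [11.5,0,0],"angular": [0,0,0],"grip": 1},
    {"translation": [12.5,0,0],"angular": [0,0,0],"grip": 1},
    {"translation": [12.5,0,0],"angular": [0,0,0],"grip": 1}
  ]
}}

```text
time_s: 21.68
tool_pos: [0.429, -0.1226, 0.047]
orientation: [-180.0, 0.0, -10.2]
ft_force: [-1.2, -1.0, -1.5]
grip_width: 0.0194
finger_force: 116.4
```

```bash
cat > e.py <<'E'
from h import *
from bench import bot
o=np.array([605,-152.5]);ex=np.array([.984,-.179]);ey=np.array([.179,.984])
st=bot.read_state();n=now(bot);print(n[0].round(1),"ft",st["ft_force"].round(1),st["time_s"],"w",st["grip_width"])
Z=[]
for i in range(3):
    s=bot.snapshot("top");W,ok=cloud(s);Z.append(W)
np.savez("top_e.npz",**s)
hsv=cv2.cvtColor(s["pixels"],cv2.COLOR_RGB2HSV);H,S=hsv[...,0],hsv[...,1]
B=(H>12)&(H<34)&(S>140)
P=plane(s,[(u,v) for v in range(420) for u in range(560)],.033).reshape(420,560,3)
d=P[...,:2]*1000-o;x=d@ex;y=d@ey
for y0 in(-36,-24,-12,0,12,24,36): 
    k=B&(abs(y-y0)<6)&(abs(x)<62);print(y0,"plate x range",x[k].min().round(1),x[k].max().round(1),end=" ")
    xs=x[k]; print("len(px-area)",(k.sum()))
k=B&(abs(x)<62)&(abs(y)<62)&(np.abs(x)<35);print("y range",np.percentile(y[k],[.5,99.5]).round(1))
W=np.mean(Z,0);d=W[...,:2]*1000-o;x=d@ex;y=d@ey
m=(abs(y)<30)&(x>36)&(x<56);i=np.argsort(x[m]);b=np.round(x[m][i]).astype(int);zz=W[...,2][m][i]*1000
print([(int(q),int(np.median(zz[b==q]))) for q in np.unique(b)])
rect(P[cv2.morphologyEx((B&(abs((P[...,:2]*1000-o)@ex)<62)&(abs((P[...,:2]*1000-o)@ey)<62)).astype(np.uint8),cv2.MORPH_OPEN,np.ones((3,3)))>0],"plate")
E
python3 e.py
```

```text
[ 429.  -122.6   47. ] ft [-1.2 -1.  -1.5] 21.675 w 0.019366076899729256
-36 plate x range -45.6 45.4 len(px-area) 181
-24 plate x range -47.2 45.8 len(px-area) 183
-12 plate x range -45.2 45.7 len(px-area) 179
0 plate x range -44.1 45.3 len(px-area) 178
12 plate x range -43.7 45.7 len(px-area) 176
24 plate x range -47.4 45.6 len(px-area) 182
36 plate x range -46.6 44.4 len(px-area) 180
y range [-46.4  46.6]
[(36, 34), (37, 33), (38, 33), (39, 33), (40, 32), (41, 33), (42, 32), (43, 32), (44, 32), (45, 404), (47, 33), (48, 41), (49, 49), (50, 49), (51, 49), (52, 49), (53, 50), (54, 49), (55, 49), (56, 50)]
plate 1406 c [ 604.4 -152.2] size [94.5 93. ] ang 79.6 z 33.0
```

Request:
{"name": "move_arm", "arguments": {
  "series": [
    {"translation": [0.7,0,0],"angular": [0,0,0],"grip": 1},
    {"translation": [1.4,0,0],"angular": [0,0,0],"grip": 1},
    {"translation": [1.4,0,0],"angular": [0,0,0],"grip": 1}
  ]
}}

```text
time_s: 22.2
tool_pos: [0.4308, -0.123, 0.0471]
orientation: [-180.0, -0.0, -10.2]
ft_force: [-0.5, 0.6, -1.9]
grip_width: 0.0196
finger_force: 116.4
```

Request:
{"name": "move_arm", "arguments": {
  "series": [
    {"translation": [0.6,0,0],"angular": [0,0,0],"grip": 1},
    {"translation": [0.6,0,0],"angular": [0,0,0],"grip": 1}
  ]
}}

```text
time_s: 22.45
tool_pos: [0.4313, -0.1231, 0.0471]
orientation: [-180.0, -0.0, -10.2]
ft_force: [-1.5, 0.4, -2.4]
grip_width: 0.0199
finger_force: 116.4
```

Request:
{"name": "move_arm", "arguments": {
  "series": [
    {"translation": [0.6,0,0],"angular": [0,0,0],"grip": 1},
    {"translation": [0.6,0,0],"angular": [0,0,0],"grip": 1}
  ]
}}

```text
time_s: 22.7
tool_pos: [0.4319, -0.1232, 0.0471]
orientation: [180.0, -0.0, -10.2]
ft_force: [-0.3, -0.9, -2.3]
grip_width: 0.02
finger_force: 116.4
```

```bash
python3 e.py
```

```text
[ 431.9 -123.2   47.1] ft [-0.3 -0.9 -2.3] 22.7 w 0.020010840494902742
-36 plate x range -42.7 47.9 len(px-area) 181
-24 plate x range -44.8 47.8 len(px-area) 183
-12 plate x range -42.8 47.4 len(px-area) 177
0 plate x range -41.2 47.8 len(px-area) 176
12 plate x range -41.3 47.3 len(px-area) 174
24 plate x range -43.4 47.7 len(px-area) 180
36 plate x range -42.6 47.7 len(px-area) 179
y range [-46.4  46.8]
[(36, 34), (37, 32), (38, 32), (39, 33), (40, 33), (41, 32), (42, 33), (43, 33), (44, 33), (45, 33), (46, 33), (47, 40), (48, 48), (49, 50), (50, 50), (51, 49), (52, 50), (53, 49), (54, 49), (55, 49), (56, 50)]
plate 1402 c [ 606.6 -152.1] size [95. 93.] ang 80.2 z 33.0
```

Request:
{"name": "move_arm", "arguments": {
  "series": [
    {"translation": [0.5,0,0],"angular": [0,0,0],"grip": 1},
    {"translation": [0.5,0,0],"angular": [0,0,0],"grip": 1}
  ]
}}

```text
time_s: 23.1
tool_pos: [0.4319, -0.1232, 0.047]
orientation: [-180.0, 0.1, -10.2]
ft_force: [-2.6, 0.4, -1.1]
grip_width: 0.0202
finger_force: 116.4
```

Request:
{"name": "move_arm", "arguments": {
  "series": [
    {"translation": [0.5,0,0],"angular": [0,0,0],"grip": 1},
    {"translation": [0.5,0,0],"angular": [0,0,0],"grip": 1}
  ]
}}

```text
time_s: 23.35
tool_pos: [0.4319, -0.1231, 0.047]
orientation: [-180.0, 0.1, -10.2]
ft_force: [-4.7, 0.4, 1.1]
grip_width: 0.0201
finger_force: 116.7
```

The force has risen to 4.7 N and the arm has stalled, so the square is against the bar. Backing off.

Request:
{"name": "move_arm", "arguments": {
  "series": [
    {"translation": [-1,0,0],"angular": [0,0,0],"grip": 1},
    {"translation": [-3,0,0],"angular": [0,0,0],"grip": 1},
    {"translation": [-12,0,0],"angular": [0,0,0],"grip": 1},
    {"translation": [-25,0,-5],"angular": [0,0,0],"grip": 1},
    {"translation": [-25,0,-50],"angular": [0,0,0],"grip": 1},
    {"translation": [-25,0,-95],"angular": [0,0,0],"grip": 1},
    {"translation": [-25,0,-95],"angular": [0,0,0],"grip": 1}
  ]
}}

```text
time_s: 24.22
tool_pos: [0.4111, -0.1206, 0.1464]
orientation: [179.8, -0.6, -10.2]
ft_force: [-0.1, -1.1, -2.6]
grip_width: 0.0196
finger_force: 116.4
```

```bash
python3 e.py; python3 - <<'E'
from h import *
from bench import bot
n=now(bot);print(n)
rel(n,[(616.6,215.4,140,18.8)])
E
```

```text
[ 411.1 -120.6  146.4] ft [-0.1 -1.1 -2.6] 24.225 w 0.01962540628626361
-36 plate x range -42.7 47.9 len(px-area) 181
-24 plate x range -43.6 47.8 len(px-area) 180
-12 plate x range -43.2 47.4 len(px-area) 180
0 plate x range -43.3 47.8 len(px-area) 180
12 plate x range -43.7 47.7 len(px-area) 180
24 plate x range -43.4 47.7 len(px-area) 180
36 plate x range -42.6 47.7 len(px-area) 179
y range [-46.4  46.8]
[(36, 31), (37, 33), (38, 33), (39, 33), (40, 33), (41, 33), (42, 33), (43, 33), (44, 33), (45, 32), (46, 32), (47, 37), (48, 48), (49, 49), (50, 50), (51, 49), (52, 50), (53, 50), (54, 50), (55, 50), (56, 50)]
plate 1411 c [ 607.1 -152.3] size [95.  91.4] ang 79.9 z 33.0
(array([ 406.83047628, -118.31724447,  141.06563727]), array([-1.79962842e+02,  1.13582700e-01, -1.02169528e+01]))
[147.3, -365.6, 1.0] [-0.001, 0.002, -0.506]
```

Request:
{"name": "move_arm", "arguments": {
  "series": [
    {"translation": [8,-20,1],"angular": [0,0,-0.03],"grip": 1},
    {"translation": [25,-62,1],"angular": [0,0,-0.1],"grip": 1},
    {"translation": [44,-110,1],"angular": [0,0,-0.18],"grip": 1},
    {"translation": [64,-160,1],"angular": [0,0,-0.26],"grip": 1},
    {"translation": [84,-210,1],"angular": [0,0,-0.33],"grip": 1},
    {"translation": [104,-260,1],"angular": [0,0,-0.4],"grip": 1},
    {"translation": [124,-308,1],"angular": [0,0,-0.46],"grip": 1},
    {"translation": [140,-346,1],"angular": [0,0,-0.506],"grip": 1},
    {"translation": [147.3,-365.6,20],"angular": [0,0,-0.506],"grip": 1},
    {"translation": [147.3,-365.6,60],"angular": [0,0,-0.506],"grip": 1},
    {"translation": [147.3,-365.6,80],"angular": [0,0,-0.506],"grip": 1},
    {"translation": [147.3,-365.6,80],"angular": [0,0,-0.506],"grip": 1}
  ]
}}

```text
time_s: 25.88
tool_pos: [0.6146, 0.2138, 0.058]
orientation: [-179.9, 0.5, 18.8]
ft_force: [-0.4, 0.3, -1.6]
grip_width: 0.0199
finger_force: 116.3
```

```bash
python3 m.py f .0437|grep -v plate; python3 - <<'E'
from h import *
from bench import bot
n=now(bot);print(n)
rel(n,[(616.6,215.4,23,18.8)])
E
```

```text
tcp [614.6 213.8  58. ] [-179.94    0.47   18.76] w 0.0199 ft [-0.4  0.3 -1.6] 25.875
top blade none
    mean [ 607.3 -151.5] pca -81.7
   tips []
side blade 474 c [697.4 243.9] size [88.4 38.4] ang 21.9 z 46.7
    mean [697.5 244.9] pca -161.6
   blade top: slope deg -0.13 z at .085 48.2 along max 127.6
   tips [([741.0, 257.0, 47.0], 0.95)]
(array([619.57522622, 214.74190341,  64.16746837]), array([179.97591354,  -0.207973  ,  18.75215555]))
[-2.8, -1.6, 41.2] [0.0, -0.004, -0.001]
```

Request:
{"name": "move_arm", "arguments": {
  "series": [
    {"translation": [0,0,15],"angular": [0,0,0],"grip": 1},
    {"translation": [0,0,28],"angular": [0,0,0],"grip": 1},
    {"translation": [0,0,32],"angular": [0,0,0],"grip": 1},
    {"translation": [0,0,32],"angular": [0,0,0],"grip": 1},
    {"translation": [0,0,32],"angular": [0,0,0],"grip": 1}
  ]
}}

```text
time_s: 26.7
tool_pos: [0.6184, 0.2148, 0.0304]
orientation: [180.0, -0.0, 18.8]
ft_force: [0.7, 0.1, -1.2]
grip_width: 0.0195
finger_force: 116.4
```

```bash
python3 - <<'E'
from h import *
from bench import bot
n=now(bot);print(n,bot.read_state()["ft_force"])
rel(n,[(616.6,215.4,23,18.8)])
E
```

```text
(array([618.38890085, 214.84958701,  30.41831364]), array([ 1.79994312e+02, -4.15262527e-02,  1.87813633e+01])) [ 0.68862066  0.07357878 -1.23485761]
[-1.5, -1.1, 7.4] [0.0, -0.001, -0.0]
```

Request:
{"name": "move_arm", "arguments": {
  "series": [
    {"translation": [-1.5,-1,2],"angular": [0,0,0],"grip": 1},
    {"translation": [-1.5,-1,4],"angular": [0,0,0],"grip": 1},
    {"translation": [-1.5,-1,5.5],"angular": [0,0,0],"grip": 1},
    {"translation": [-1.5,-1,6.5],"angular": [0,0,0],"grip": 1},
    {"translation": [-1.5,-1,7],"angular": [0,0,0],"grip": 1},
    {"translation": [-1.5,-1,7],"angular": [0,0,0],"grip": 1}
  ]
}}

```text
time_s: 27.45
tool_pos: [0.6163, 0.2153, 0.0232]
orientation: [180.0, -0.0, 18.8]
ft_force: [0.0, 0.0, -2.3]
grip_width: 0.0198
finger_force: 116.5
```

Request:
{"name": "move_arm", "arguments": {
  "series": [
    {"translation": [0,0,0.6],"angular": [0,0,0],"grip": 1},
    {"translation": [0,0,0.6],"angular": [0,0,0],"grip": 1}
  ]
}}

```text
time_s: 27.7
tool_pos: [0.6164, 0.2153, 0.0231]
orientation: [180.0, -0.0, 18.8]
ft_force: [-1.6, -0.5, 2.3]
grip_width: 0.0198
finger_force: 117.1
```

Request:
{"name": "move_arm", "arguments": {
  "series": [
    {"translation": [0,0,0.6],"angular": [0,0,0],"grip": 1},
    {"translation": [0,0,0.6],"angular": [0,0,0],"grip": 1}
  ]
}}

```text
time_s: 27.95
tool_pos: [0.6164, 0.2153, 0.0231]
orientation: [180.0, -0.0, 18.8]
ft_force: [-3.9, 0.2, 5.7]
grip_width: 0.0201
finger_force: 117.6
```

In contact. I'll back off 0.8 mm, release gently and retreat upward.

Request:
{"name": "move_arm", "arguments": {
  "newtons": 20,
  "series": [
    {"translation": [0,0,-0.8],"angular": [0,0,0],"grip": 1},
    {"translation": [0,0,-0.8],"angular": [0,0,0],"grip": 1},
    {"translation": [0,0,-0.8],"angular": [0,0,0],"grip": -1},
    {"translation": [0,0,-0.8],"angular": [0,0,0],"grip": -1},
    {"translation": [0,0,-0.8],"angular": [0,0,0],"grip": -1},
    {"translation": [0,0,-0.8],"angular": [0,0,0],"grip": -1},
    {"translation": [0,0,-0.8],"angular": [0,0,0],"grip": -1},
    {"translation": [0,0,-20],"angular": [0,0,0],"grip": -1},
    {"translation": [0,0,-60],"angular": [0,0,0],"grip": -1},
    {"translation": [0,0,-110],"angular": [0,0,0],"grip": -1},
    {"translation": [-40,0,-150],"angular": [0,0,0],"grip": -1},
    {"translation": [-100,0,-170],"angular": [0,0,0],"grip": -1}
  ]
}}

```text
time_s: 29.45
tool_pos: [0.5246, 0.1835, 0.197]
orientation: [179.9, -0.5, 18.8]
ft_force: [-0.1, 0.8, 0.6]
grip_width: 0.0857
finger_force: 0.0
```

Request:
{"name": "move_arm", "arguments": {
  "series": [
    {"translation": [-60,0,0],"angular": [0,0,0],"grip": -1},
    {"translation": [-120,0,0],"angular": [0,0,0],"grip": -1},
    {"translation": [-120,0,0],"angular": [0,0,0],"grip": -1}
  ]
}}

```text
time_s: 29.82
tool_pos: [0.4034, 0.1438, 0.1911]
orientation: [-180.0, 0.2, 18.8]
ft_force: [0.6, 0.5, 0.4]
grip_width: 0.0855
finger_force: 0.0
```

```bash
python3 e.py | tail -5; python3 - <<'E'
from h import *
from bench import bot
s=bot.snapshot("top");t=bot.snapshot("side");print(bot.read_state()["ft_force"],now(bot))
for c,s0 in(("top",s),("side",t)):
    W,ok=cloud(s0);hsv=cv2.cvtColor(s0["pixels"],cv2.COLOR_RGB2HSV);H,S,V=[hsv[...,i].astype(int) for i in range(3)];z=W[...,2]
    R=ok&(np.hypot(W[...,0]-.63,W[...,1]-.22)<.14)
    blob(s0,R&((H<6)|(H>174))&(S>170)&(z>.069),.072,c+" handle")
    blob(s0,R&(S<70)&(z<.02)&(z>.004),.009,c+" blade")
a=cv2.resize(s["pixels"][140:270,150:400],(800,416));b=cv2.resize(t["pixels"][130:310,170:360],(800,758))
a=cv2.resize(a,(400,208));b=cv2.resize(b,(400,379));a=cv2.copyMakeBorder(a,0,171,0,0,0)
cv2.imwrite("pics/z.png",np.hstack([a,b])[:,:,::-1])
E
```

```text
24 plate x range -43.4 47.7 len(px-area) 180
36 plate x range -42.6 46.9 len(px-area) 178
y range [-46.3  46.8]
[(36, 32), (37, 32), (38, 32), (39, 32), (40, 32), (41, 32), (42, 33), (43, 33), (44, 32), (45, 32), (46, 33), (47, 40), (48, 50), (49, 50), (50, 49), (51, 49), (52, 49), (53, 49), (54, 49), (55, 49), (56, 50)]
plate 1403 c [ 607.2 -152.1] size [95.  91.7] ang 80.2 z 33.0
[ 0.46774072 -0.16851018  0.13674386] (array([410.76583968, 144.97488123, 193.09105651]), array([ 1.79968934e+02, -1.70514158e-01,  1.87846662e+01]))
top handle 305 c [599.8 208.3] size [90.  20.3] ang 20.8 z 72.0
    mean [599.2 208.2] pca -159.8
top blade 435 c [702.5 245.6] size [82.4 36.5] ang 19.9 z 9.0
    mean [702.9 246.1] pca -158.7
side handle 429 c [597.3 209. ] size [94.2 31.9] ang 21.9 z 72.0
    mean [597.6 209. ] pca -161.0
side blade 458 c [691.9 245.3] size [93.2 37.2] ang 19.2 z 9.0
    mean [693.8 246.3] pca -161.3
```

View pics/z.png

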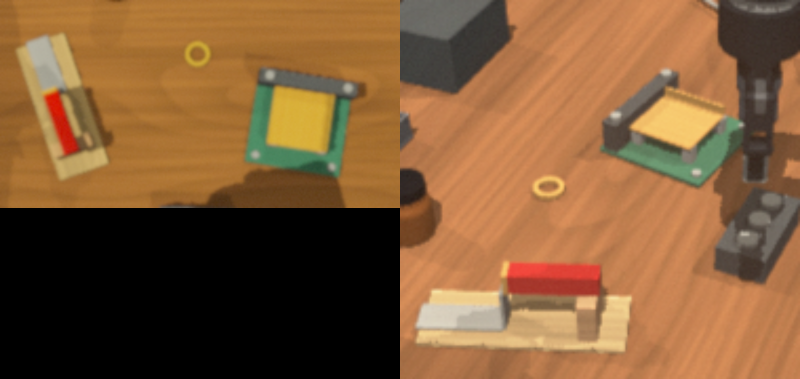

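The final picture shows the spatula back on its rest with the handle on the saddle. The square lies against the bar with its fold to the side, and the arm is clear of everything. Handing in.

```bash
python3 -c "
from bench import bot
print(bot.sign_off())"
```

```text
the job is handed in; nothing more can be done
None
```

The square has been given its quarter turn and set back on the four pads with a plain edge flush against the bar. The spatula is back on its rest with the handle on the saddle, and I handed the job in at about 30 s.

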